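# Lever open the biscuit tin

### The arm

A 6-joint arm with a two-finger parallel gripper is mounted at the origin on the work surface. World frame = base frame: x ahead of the robot, y to its left, z up, the work surface at z = 0. Lengths are in m, angles in rad, forces in N, time in s.
With the tool pointing down it reaches from about 0.3 to 0.875 m from the base axis. Payload 6.4 kg.
Tool frame: the origin (TCP) lies between the finger pads; the fingertips stand 25 mm ahead of it and the grasp point (between the pads) lies 6 mm ahead of it; z points along the fingers, y is the line along which they close (so a half turn about z gives the same grasp; the last joint's range is limited). The gripper opens to 85 mm and grips with 20 to 120 N. Pads are 22 mm wide; open, the fingers measure 114 mm over their backs; the gripper's body (76 mm by 85 mm) begins 54 mm behind the grasp point. The pads swing forward as they close: fully open they stand 13 mm farther back than shut.
Start: joints at [1.045, 0.181, 1.607, -0, 1.354, -0.206], TCP at [0.181, 0.546, 0.256] pointing down, gripper open.
Joint ranges: [-2.99, 2.99], [-0.89, 2.07], [0.3, 2.58], [-1.14, 4.28], [0, 2.63], [-3.12, 3.12]. Speed limits (rad/s): [2.57, 2.57, 3.01, 3.14, 3.14, 3.14].

### API

Orientations are given as a unit quaternion [w, x, y, z].
In Python, from bench import ctrl gives the robot as it stands.
- The arm moves only by the tool servo_tool, never from a script. Its argument "series" is text: rows parted by semicolons, each of 7 numbers parted by spaces: the gripper command: -1 is fully open, 1 is shut, values between are in proportion, then the shift along the tool's x, y, z in m, then the turn, a rotation vector about the tool's x, y, z in degrees. A call has 1 to 12 rows; each row is the pose to reach, as a shift and turn from the pose commanded when the call began, along the tool's axes at that moment; what a row does not reach only later rows make up. A row lasts 1/12 s, in which the tool goes at most 41.7 mm and 7.16 degrees, less where a joint would pass 70% of its speed; a pose out of reach is approached as far as the arm can. A call with a gripper value outside its range is refused whole. The fingers move at their own pace and stop on an object; the grip force is fixed at half the most. Time passes only in rows, so rows that repeat a pose let the fingers close. It gives the time, the measured TCP pose, the force, the opening and the grip force at its end, in the units of the state.
- ctrl.get_obs(): the state, without advancing time (a new reading comes with each control period).
- ctrl.camera(name): name is "scene" or "top" or "wrist"; returns a dict with "img" (384x512x3 uint8, red, green, blue), "z_map" (384x512 float32, m along the optical axis (not along the pixel's ray), 0 where there is no reading), "fovy" (degrees; the focal length in pixels is half the picture's height over the tangent of half this angle, whatever the lens; pixels are square), "cx", "cy" (the principal point, pixels), "k1" (the pictures are not rectified: a ray, as slopes to the right and down, at radius r is drawn at 1 + k1 r^2 times it, then the intrinsics apply), "extrinsics" (4x4, takes a point from camera to world coordinates); the wrist camera has in their place "T_tool_cam" (4x4, takes a point from camera to tool coordinates, whose origin is the TCP and whose axes are the flange's). Camera axes: x right, y down, z forward; pixel columns grow to the right and rows downward; lengths in m; the calibration is good to about 2 mm. A picture is of the moment at which its call begins: read the wrist's pose just before it.
- ctrl.hand_in(): hands the job in; it is judged then, once.
The state is a dict: "time_s": time; "q": joint angles; "dq": joint speeds; "joint_efforts": joint torques, N m; "eef_pos": TCP position; "eef_rot": TCP orientation; "wrist_force": force on the tool from outside, world axes, zero at the start; "torque": the same for the moment, N m; "opening": opening from 0.0 (shut) to 1.0 (fully open); "grasp_force": force on a finger pad.
Only numpy, scipy, OpenCV 4.12 (cv2) and the standard library are available. Lean on these libraries where they do the work, as an engineer would, in place of code of your own. Each camera call takes 0.05 s, during which the arm holds its last target. There are 200 camera calls.

### The job

The hinged red lid of the biscuit tin is stiff: take the palette knife from its wooden board, slip its blade into the slot under the lid's front lip and lever the lid up with the blade, keeping fingers off the lid until it is well ajar. Then swing the lid fully open, past upright, so that it stays open, and lay the knife flat back on its board. Do not press on the tin or lid with more than 30 N, and leave the jam jar, bowl and stack of wafers where they are.

Things in the scene. Friction and masses are not known exactly. Their poses are not given: they have to be found in the camera images.
- tin: Green biscuit tin with white band, screwed down; 150 mm deep (x), 190 wide (y), 85 high without lid. Origin: centre of its underside; x points from front (slot side) to hinge side, z up. The front wall is at x = -75 mm.
- lid: Red lid with yellow panel and steel front lip, 177 mm from lip to hinge, 190 wide, 6 thick, 0.2 kg. Origin: middle of the hinge line, level with its underside; x points from lip (x = -177 mm) to hinge (0), z out of its outer face. Stiff hinge: it stays at any angle it is left; moving it takes about 3 N at the lip.
- lid_hinge (a joint): Opening angle of the lid: 0 shut (level), 1.57 upright, 1.85 end stop.
- lid_lip (a point): Middle of the lid's front lip, on the lower edge of its underside; with the lid shut it is at x = -99 mm, z = 85 mm in the tin's frame.
- slot_mouth (a point): Middle of the mouth of the prying slot, fixed on the tin at x = -97 mm, z = 78 mm of its frame. A fixed steel ledge, 190 mm wide, slopes down and out from the front wall below the lid's lip; between it and the shut lid's underside (z = 85 mm) the slot is 14 mm high at the mouth, 6 mm at the front wall 22 mm further in.
- tin_hinge (a point): Middle of the hinge line, fixed on the tin at x = 78 mm, z = 85 mm of its frame; the hinge line runs along the tin's y.
- knife: Palette knife lying flat, 0.13 kg: black handle 24 mm wide, 22 high (x = -70 to 35 mm), round-ended steel blade 36 wide, 3 thick (x = 35 to 140 mm), flush with the handle's underside. Origin: on its underside, 35 mm behind the handle's front end, a good place to grip across the handle; x points to the blade's tip, z up.
- knife_tip (a point): Tip of the blade, at mid thickness (x = 140 mm, z = 1.5 mm in the knife's frame).
- board: Wooden board fixed on the table, 290 mm (x) by 140 mm (y), 18 mm thick; origin: centre of its underside. The knife lies on it at the start, roughly along its x.
- jam_jar: Amber jam jar with yellow cap, 72 mm across, 100 mm high; bystander. Origin: centre of its underside.
- bowl: White bowl, 110 mm across, 45 mm high; bystander. Origin: centre of its underside.
- wafers: Stack of round brown wafers, 120 mm across, 54 mm high; bystander. Origin: centre of its underside.

How it is judged:
On the way, in this order (a step that is already met when the one before it is completed fails the run):
1. the knife, touching the lid, has levered it up beyond 0.25 rad (about 14 degrees) with no finger on the lid, kept so for 0.1 s (value of joint lid_hinge above 0.25 rad and contact force between knife and lid above 0.3 N and contact force between the fingers and lid below 0.5 N), for 0.1 s.
2. the lid has been swung past upright, beyond 1.57 rad (value of joint lid_hinge above 1.57 rad), for 0.1 s.
At the end, for the whole second after the job is handed in: The lid stands open at more than 1.5 rad (first swung beyond 1.57 rad) and is at rest; the released knife lies still and flat (within 0.08 rad, underside down, not upside down) on its board, its origin (grip point) within 90 mm of the board's centre lengthwise and 55 mm crosswise, at any heading (value of joint lid_hinge above 1.5 rad and velocity of joint lid_hinge between -0.05 and 0.05 rad/s and x of knife in the frame of board between -0.09 and 0.09 m and y of knife in the frame of board between -0.055 and 0.055 m and z of knife in the frame of board between 0.013 and 0.023 m and angle between knife's own z axis and vertical below 0.08 rad and linear speed of knife below 0.02 m/s); the robot touches nothing.
It fails at once if fingers or arm touch the lid before it is 0.25 rad open (value of joint lid_hinge below 0.25 rad and contact force between any of the fingers, the arm and lid above 0.5 N).
It fails at once if the knife, fingers or arm press on the tin or its lid with more than 30 N (contact force between any of knife, the fingers, the arm and tin above 30 N).
It fails at once if the jam jar is moved more than 30 mm or tipped more than 0.3 rad (distance of jam_jar from where it was at the start of the episode above 0.03 m or angle between jam_jar's own z axis and vertical above 0.3 rad).
It fails at once if the bowl is moved more than 30 mm or tipped more than 0.3 rad (distance of bowl from where it was at the start of the episode above 0.03 m or angle between bowl's own z axis and vertical above 0.3 rad).
It fails at once if the stack of wafers is moved more than 30 mm or tipped more than 0.3 rad (distance of wafers from where it was at the start of the episode above 0.03 m or angle between wafers's own z axis and vertical above 0.3 rad).
It also fails if it takes over 61 s, if anything falls off the work surface, if the arm or the gripper's body presses on something with over 40 N, if the wrist force passes 120 N, or if a joint passes its speed limit or range.

## Working session

There is one attempt and no reset: what is moved stays moved. The work goes in short steps, Python scripts to look and compute and a tool call to move; the robot and the scene stay as the last step left them, time stands still between calls to the robot, and variables do not carry over. Pictures are saved under pics/ and viewed, at most 10 in all, crops included, and the job is handed in when it is done.

Besides the shell and the picture viewer there is one more tool, called after "Request:" by a JSON object that holds its "fn" and its "kwargs". servo_tool: Moves the arm, as the interface text tells. Its arguments: {"type":"object","properties":{"series":{"type":"string"}},"required":["series"]}

```bash
mkdir -p pics
cat > h.py <<'E'
import numpy as np, cv2
from bench import ctrl
from scipy.spatial.transform import Rotation as R
def cloud(c,T=None):
    "per-pixel world points"
    T=c["extrinsics"] if T is None else T
    T=np.array(T); h,w=c["z_map"].shape
    f=h/2/np.tan(np.radians(c["fovy"])/2)
    K=np.array([[f,0,c["cx"]],[0,f,c["cy"]],[0,0,1.]])
    u,v=np.meshgrid(np.arange(w),np.arange(h))
    p=cv2.undistortPoints(np.stack([u,v],-1).reshape(-1,1,2).astype(float),K,np.array([c["k1"],0,0,0,0.])).reshape(h,w,2)
    z=c["z_map"]; P=np.dstack([p[...,0]*z,p[...,1]*z,z])
    return P@T[:3,:3].T+T[:3,3]
def pose():
    o=ctrl.get_obs(); q=o["eef_rot"]; T=np.eye(4)
    T[:3,:3]=R.from_quat([q[1],q[2],q[3],q[0]]).as_matrix(); T[:3,3]=o["eef_pos"]; return T
def save(n,img,s=1.5): cv2.imwrite("pics/"+n,cv2.resize(img[...,::-1],None,fx=s,fy=s,interpolation=cv2.INTER_CUBIC))
E
python3 - <<'E'
from h import *
print(ctrl.get_obs())
for n in("top","scene"):
    c=ctrl.camera(n); save(n+"0.png",c["img"]); np.savez(n+"0.npz",P=cloud(c),img=c["img"])
    print(n,np.round(c["extrinsics"],3).tolist())
E
```

```text
{'time_s': 0.0, 'q': array([ 1.04470411e+00,  1.81537154e-01,  1.60800681e+00, -3.54751957e-05,
        1.35377143e+00, -2.06286502e-01]), 'dq': array([-0.00119046, -0.00137169,  0.0006166 ,  0.00017443,  0.00059378,
       -0.00013788]), 'joint_efforts': array([ 4.57511342e-04, -4.44861066e+01, -3.51344454e+01,  7.26764210e-05,
        8.99771199e-03,  2.21654324e-05]), 'eef_pos': array([0.18049772, 0.54540604, 0.25538687]), 'eef_rot': array([-2.92251009e-04,  1.59218459e-01,  9.87242999e-01, -8.10457814e-04]), 'wrist_force': array([-0.13562586,  0.30624001, -0.01212343]), 'torque': array([0.03977794, 0.01120499, 0.03570729]), 'grasp_force': 0.0, 'opening': 1.003256459828793}
top [[-0.004, -0.99, 0.144, 0.394], [-1.0, 0.006, 0.012, -0.025], [-0.013, -0.144, -0.989, 1.276], [0.0, 0.0, 0.0, 1.0]]
scene [[-0.062, 0.853, -0.519, 1.357], [0.998, 0.059, -0.023, 0.003], [0.011, -0.519, -0.855, 1.369], [0.0, 0.0, 0.0, 1.0]]
```

View pics/top0.png

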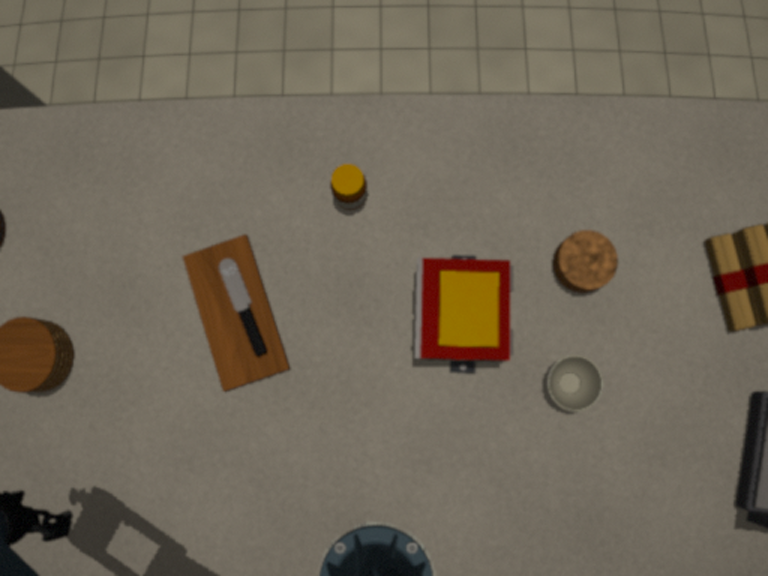

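View pics/scene0.png

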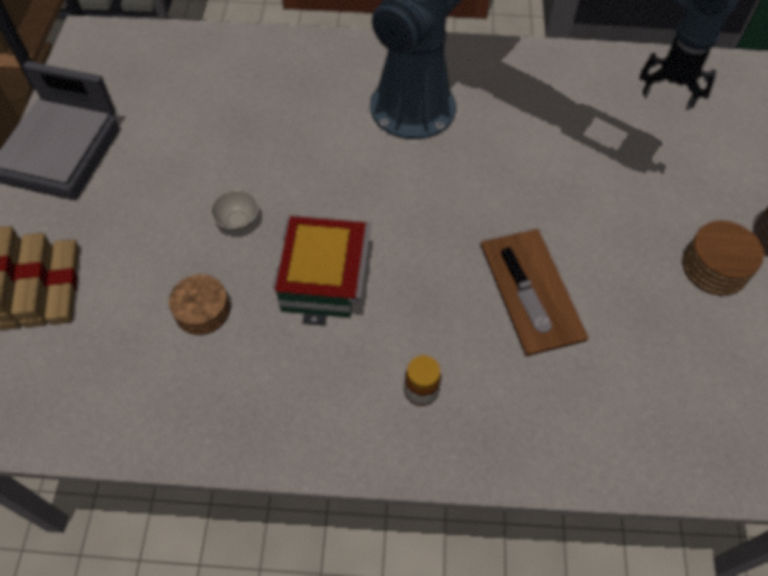

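The top view shows the knife on its board: blade tip at (228,262), handle end at (262,353). The tin's lid runs (424,259)-(511,261)-(509,360)-(421,361), with its steel lip on the left (+y) side.

Run:
```python
from h import *
d=np.load("top0.npz");P=d["P"];im=cv2.cvtColor(d["img"],cv2.COLOR_RGB2HSV)
d2=np.load("scene0.npz")
def at(u,v): return np.round(np.median(P[int(v/1.5)-1:int(v/1.5)+2,int(u/1.5)-1:int(u/1.5)+2].reshape(-1,3),0),3)
for n,u,v in [("tip",229,264),("bladeend",242,305),("handlefront",244,313),("handleend",261,350),("lidc",470,310),("lip",417,310),("jar",348,178),("waf",588,258),("bowl",574,384),("waf2",25,355)]: print(n,at(u,v))
X,Y,Z=P[...,0],P[...,1],P[...,2]
def rect(m,n):
    m=cv2.morphologyEx(m.astype(np.uint8),cv2.MORPH_OPEN,np.ones((2,2)))
    k,l,s,_=cv2.connectedComponentsWithStats(m); i=1+np.argmax(s[1:,4]); q=P[l==i]
    r=cv2.minAreaRect((q[:,:2]*1000).astype(np.float32)); print(n,len(q),r,"z",np.median(q[:,2])); print(cv2.boxPoints(r).round(0).tolist())
h,s,v=im[...,0],im[...,1],im[...,2]
rect((Z>.08)&(Z<.11)&(Y<.1)&(Y>-.25)&(X>.25)&(X<.6),"lid+lip")
rect(((h<6)|(h>174))&(s>180)&(v>60)&(Z>.07)&(abs(Y)<.3),"red")
rect((h>18)&(h<32)&(s>180)&(Z>.07)&(Z<.11)&(Y<.0)&(Y>-.25),"yellow")
rect((Z>.010)&(Z<.05)&(Y>.1)&(Y<.45)&(X>.2)&(X<.62),"board")
rect((v<45)&(Z>.025)&(Z<.06)&(Y>.15)&(Y<.35)&(X>.3)&(X<.6),"handle")
rect((s<70)&(Z>.012)&(Z<.06)&(Y>.15)&(Y<.35)&(X>.3)&(X<.6),"blade")
```

```text
tip [0.626 0.295 0.022]
bladeend [0.541 0.263 0.04 ]
handlefront [0.526 0.258 0.041]
handleend [0.452 0.22  0.04 ]
lidc [ 0.524 -0.18   0.094]
lip [ 0.525 -0.082  0.091]
jar [0.78  0.048 0.099]
waf [ 0.627 -0.423  0.055]
bowl [ 0.381 -0.396  0.007]
waf2 [0.439 0.69  0.081]
lid+lip 3634 ((502.5489501953125, -138.40733337402344), (194.91883850097656, 246.80319213867188), 5.351210594177246) z 0.09321135222809585
[[394.0, -25.0], [417.0, -270.0], [611.0, -252.0], [588.0, -6.0]]
red 1572 ((508.1512451171875, -140.656005859375), (218.4364013671875, 241.34600830078125), 2.3850760459899902) z 0.09207615474734732
[[394.0, -25.0], [404.0, -266.0], [622.0, -257.0], [612.0, -16.0]]
yellow 1912 ((508.0481872558594, -127.31094360351562), (161.98825073242188, 260.6794128417969), 16.144508361816406) z 0.09403973037660451
[[394.0, -25.0], [466.0, -275.0], [622.0, -230.0], [550.0, 20.0]]
board 3627 ((504.1492919921875, 178.82630920410156), (250.12118530273438, 389.2915954589844), 4.291788101196289) z 0.019412893088965877
[[365.0, 364.0], [394.0, -25.0], [643.0, -6.0], [614.0, 382.0]]
handle 237 ((432.1945495605469, 130.9051055908203), (312.13641357421875, 71.91942596435547), 63.23012924194336) z 0.04038614147868147
[[330.0, 8.0], [394.0, -25.0], [535.0, 254.0], [470.0, 286.0]]
blade 437 ((460.6702880859375, 161.52352905273438), (382.2222900390625, 101.48532104492188), 55.42729187011719) z 0.029590460435819033
[[310.0, 33.0], [394.0, -25.0], [611.0, 290.0], [527.0, 348.0]]
```

```bash
cat > seg.py <<'E'
from h import *
def rect(P,m,n):
    k,l,s,_=cv2.connectedComponentsWithStats(m.astype(np.uint8)); i=1+np.argmax(s[1:,4]); q=P[(l==i)&m]
    r=cv2.minAreaRect((q[:,:2]*1000).astype(np.float32)); print(n,len(q),np.round(r[0],1),np.round(r[1],1),round(r[2],2),"z",np.median(q[:,2]).round(4), "mean",q.mean(0).round(4)); 
    c=np.cov(q[:,:2].T); w,v=np.linalg.eigh(c); a=v[:,1]; print("   axis deg",np.degrees(np.arctan2(a[1],a[0])).round(2),"corners",cv2.boxPoints(r).round(0).tolist()); return q
E
python3 - <<'E'
from seg import *
d=np.load("top0.npz");P=d["P"];im=cv2.cvtColor(d["img"],cv2.COLOR_RGB2HSV)
X,Y,Z=P[...,0],P[...,1],P[...,2]
h,s,v=[im[...,i] for i in range(3)]
rect(P,(Z>.08)&(Z<.11)&(Y<.1)&(Y>-.32)&(X>.25)&(X<.65),"lid+lip")
rect(P,((h<6)|(h>174))&(s>180)&(v>60)&(Z>.07)&(Z<.11)&(abs(Y)<.3),"red")
rect(P,(h>18)&(h<32)&(s>180)&(Z>.07)&(Z<.11)&(Y<.0)&(Y>-.3)&(X<.65),"yellow")
rect(P,(Z>.010)&(Z<.05)&(Y>.1)&(Y<.45)&(X>.2)&(X<.66),"board")
rect(P,(v<45)&(Z>.025)&(Z<.06)&(Y>.15)&(Y<.35)&(X>.3)&(X<.6),"handle")
q=rect(P,(s<90)&(Z>.012)&(Z<.06)&(Y>.15)&(Y<.35)&(X>.3)&(X<.66),"blade")
c=P[int(310/1.5),int(395/1.5):int(440/1.5)]; print(np.round(c,3).tolist())
E
```

```text
lid+lip 4232 [ 525.3 -168.7] [178.9 191.2] 88.07 z 0.0931 mean [ 0.5242 -0.1676  0.093 ]
   axis deg 178.32 corners [[427.0, -255.0], [618.0, -261.0], [624.0, -83.0], [433.0, -76.0]]
red 1563 [ 525.1 -171.8] [160.1 188.3] 88.09 z 0.0921 mean [ 0.5214 -0.1627  0.0922]
   axis deg 179.96 corners [[428.0, -249.0], [617.0, -255.0], [622.0, -95.0], [434.0, -89.0]]
yellow 1913 [ 525.4 -178.5] [112.  139.6] 87.8 z 0.0941 mean [ 0.525  -0.1777  0.0941]
   axis deg 177.94 corners [[454.0, -232.0], [593.0, -237.0], [597.0, -125.0], [458.0, -120.0]]
board 4198 [530.7 282.6] [292.4 142.5] 18.6 z 0.0195 mean [0.523  0.2796 0.0208]
   axis deg -158.38 corners [[369.0, 304.0], [415.0, 168.0], [692.0, 262.0], [647.0, 397.0]]
handle 241 [486.5 238.8] [92.9 21.5] 23.82 z 0.0409 mean [0.4871 0.238  0.0403]
   axis deg -156.85 corners [[440.0, 230.0], [448.0, 210.0], [533.0, 248.0], [525.0, 267.0]]
blade 610 [542.1 264.6] [209.2  38.1] 22.48 z 0.024 mean [0.5551 0.2683 0.0288]
   axis deg -156.05 corners [[438.0, 242.0], [453.0, 207.0], [646.0, 287.0], [631.0, 322.0]]
[[0.535, -0.041, -0.001], [0.536, -0.044, -0.005], [0.535, -0.047, -0.001], [0.534, -0.05, 0.007], [0.534, -0.053, 0.005], [0.534, -0.056, 0.006], [0.535, -0.059, -0.001], [0.535, -0.062, 0.002], [0.535, -0.065, 0.002], [0.534, -0.068, 0.004], [0.535, -0.071, 0.001], [0.534, -0.074, 0.004], [0.534, -0.077, 0.003], [0.535, -0.08, 0.001], [0.525, -0.079, 0.086], [0.525, -0.082, 0.089], [0.524, -0.085, 0.093], [0.524, -0.087, 0.093], [0.525, -0.09, 0.091], [0.524, -0.093, 0.094], [0.525, -0.096, 0.09], [0.394, -0.025, 1.276], [0.524, -0.102, 0.093], [0.525, -0.105, 0.087], [0.394, -0.025, 1.276], [0.524, -0.11, 0.093], [0.524, -0.113, 0.092], [0.524, -0.116, 0.093], [0.524, -0.118, 0.096], [0.524, -0.121, 0.094]]
```

```bash
cat >> h.py <<'E'
def down(yaw_x, pitch=0):
    "tool pointing down, tool x at yaw (deg); pitch = turn about tool y (deg)"
    a=np.radians(yaw_x); x=np.array([np.cos(a),np.sin(a),0]); z=np.array([0,0,-1.]); y=np.cross(z,x)
    return np.column_stack([x,y,z])@R.from_euler("y",pitch,degrees=True).as_matrix()
def go(p,Rt,T=None):
    T=pose() if T is None else T
    d=T[:3,:3].T@(np.array(p)-T[:3,3]); r=R.from_matrix(T[:3,:3].T@Rt).as_rotvec(degrees=True)
    print("shift",d.round(4),"turn",r.round(2),"rows",round(max(np.linalg.norm(d)/.0417,np.linalg.norm(r)/7.16),1))
E
python3 -c "
from h import *
go([.5145,.253,.17],down(203))"
```

```text
shift [-0.409  -0.1725  0.0856] turn [ -0.08  -0.05 -41.32] rows 10.8
```

Request:
{"fn": "servo_tool", "kwargs": {"series": "-1 -0.409 -0.1725 0.0856 0 0 -41.3;-1 -0.409 -0.1725 0.0856 0 0 -41.3;-1 -0.409 -0.1725 0.0856 0 0 -41.3;-1 -0.409 -0.1725 0.0856 0 0 -41.3;-1 -0.409 -0.1725 0.0856 0 0 -41.3;-1 -0.409 -0.1725 0.0856 0 0 -41.3;-1 -0.409 -0.1725 0.0856 0 0 -41.3;-1 -0.409 -0.1725 0.0856 0 0 -41.3;-1 -0.409 -0.1725 0.0856 0 0 -41.3;-1 -0.409 -0.1725 0.0856 0 0 -41.3;-1 -0.409 -0.1725 0.0856 0 0 -41.3;-1 -0.409 -0.1725 0.0856 0 0 -41.3"}}

```text
time_s: 1.1
eef_pos: [0.5176, 0.2496, 0.1693]
eef_rot: [-0.0, -0.197, 0.98, -0.001]
wrist_force: [-0.2, 0.5, 0.2]
opening: 0.999
grasp_force: 0.0
```

Run:
```python
from seg import *
T=pose(); c=ctrl.camera("wrist"); save("w1.png",c["img"])
P=cloud(c,T@np.array(c["T_tool_cam"])); np.savez("w1.npz",P=P,img=c["img"])
im=cv2.cvtColor(c["img"],cv2.COLOR_RGB2HSV); h,s,v=[im[...,i] for i in range(3)]
X,Y,Z=[P[...,i] for i in range(3)]
print(T.round(3).tolist())
rect(P,(v<60)&(Z>.03)&(Z<.06),"handle")
rect(P,(Z>.03)&(Z<.06),"handle by z")
rect(P,(s<90)&(Z>.015)&(Z<.06),"blade")
```

```text
[[-0.922, -0.387, -0.0, 0.518], [-0.387, 0.922, -0.001, 0.25], [0.001, -0.001, -1.0, 0.169], [0.0, 0.0, 0.0, 1.0]]
handle 3001 [487.7 241.4] [95.1 23.9] 23.67 z 0.0398 mean [0.4852 0.2407 0.0397]
   axis deg -156.74 corners [[439.0, 233.0], [449.0, 211.0], [536.0, 250.0], [526.0, 271.0]]
handle by z 3353 [492.1 243.2] [104.7  24.1] 23.67 z 0.0398 mean [0.4898 0.2425 0.0397]
   axis deg -156.72 corners [[439.0, 233.0], [449.0, 211.0], [545.0, 253.0], [535.0, 275.0]]
blade 5731 [541.6 264.9] [211.3  36.7] 23.52 z 0.0218 mean [0.543  0.2656 0.0296]
   axis deg -156.81 corners [[437.0, 240.0], [452.0, 206.0], [646.0, 290.0], [631.0, 324.0]]
```

View pics/w1.png

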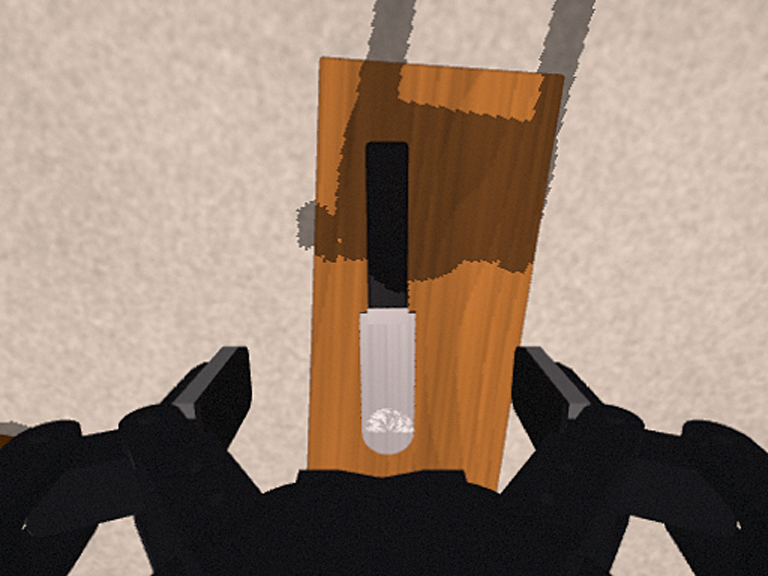

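The wrist view shows the handle running straight up the picture from (388,310) to (388,145), on the board. The segmented length (105 x 24) and height (0.040) match the given sizes.

```bash
python3 -c "
from h import *
print(ctrl.get_obs()['eef_pos'])
go([.5127,.2522,.0455],down(203.5))"
```

```text
[0.51813252 0.2491513  0.16914654]
shift [0.0037 0.0051 0.1236] turn [-0.09 -0.05 -0.8 ] rows 3.0
```

Request:
{"fn": "servo_tool", "kwargs": {"series": "-1 0.0037 0.0051 0.04 0 0 -0.8;-1 0.0037 0.0051 0.07 0 0 -0.8;-1 0.0037 0.0051 0.09 0 0 -0.8;-1 0.0037 0.0051 0.1 0 0 -0.8;-1 0.0037 0.0051 0.1 0 0 -0.8;-1 0.0037 0.0051 0.1 0 0 -0.8"}}

```text
time_s: 1.65
eef_pos: [0.5092, 0.2573, 0.071]
eef_rot: [-0.0, -0.206, 0.978, 0.0]
wrist_force: [-0.2, -0.2, 0.5]
opening: 0.996
grasp_force: 0.0
```

```bash
python3 -c "
from h import *
print(ctrl.get_obs()['eef_pos'])
go([.5127,.2522,.0455],down(203.5))"
```

```text
[0.50920394 0.25730457 0.07099131]
shift [-0.0011 -0.0061  0.0255] turn [ 0.01 -0.02  0.31] rows 0.6
```

Request:
{"fn": "servo_tool", "kwargs": {"series": "-1 -0.0011 -0.0061 0.012 0 0 0.3;-1 -0.0011 -0.0061 0.02 0 0 0.3;-1 -0.0011 -0.0061 0.0255 0 0 0.3;-1 -0.0011 -0.0061 0.0255 0 0 0.3;-1 -0.0011 -0.0061 0.0255 0 0 0.3;1 -0.0011 -0.0061 0.0255 0 0 0.3;1 -0.0011 -0.0061 0.0255 0 0 0.3;1 -0.0011 -0.0061 0.0255 0 0 0.3;1 -0.0011 -0.0061 0.0255 0 0 0.3;1 -0.0011 -0.0061 0.0255 0 0 0.3;1 -0.0011 -0.0061 0.0255 0 0 0.3;1 -0.0011 -0.0061 0.0255 0 0 0.3"}}

```text
time_s: 2.65
eef_pos: [0.5132, 0.2518, 0.0456]
eef_rot: [0.0, -0.203, 0.979, 0.0]
wrist_force: [-0.9, 0.3, 3.0]
opening: 0.267
grasp_force: 59.8
```

Request:
{"fn": "servo_tool", "kwargs": {"series": "1 0 0 0 0 0 0;1 0 0 -0.03 0 0 0;1 0 0 -0.06 0 0 0;1 0 0 -0.09 0 0 0;1 0 0 -0.12 0 0 0;1 0 0 -0.12 0 0 0;1 0 0 -0.12 0 0 0;1 0 0 -0.12 0 0 0"}}

```text
time_s: 3.32
eef_pos: [0.512, 0.2514, 0.1641]
eef_rot: [-0.001, -0.203, 0.979, -0.0]
wrist_force: [0.3, -0.2, -2.5]
opening: 0.267
grasp_force: 59.2
```

```bash
cat > look.py <<'E'
from seg import *
import sys
def wrist(n):
    T=pose(); c=ctrl.camera("wrist"); save(n+".png",c["img"])
    P=cloud(c,np.array(c["T_tool_cam"])); np.savez(n+".npz",P=P,img=c["img"],T=T); return T,P,c["img"]
def knife_in_tool(P,zlo=-.01,zhi=.05):
    "bright blade pixels in tool frame near the gripper plane; SVD plane + axis"
    m=(P[...,0]<.02)
E
python3 - <<'E'
from look import *
T,P,img=wrist("w2"); print(T.round(4).tolist())
im=cv2.cvtColor(img,cv2.COLOR_RGB2HSV)
# blade: tool-frame depth well above board
m=(P[...,2]>-.02)&(P[...,2]<.06)&(im[...,1]<90)&(im[...,2]>90)
q=rect(P,m,"blade tool frame"); c=q.mean(0); u,s,v=np.linalg.svd(q-c); print(c,v.round(4).tolist(),s)
print(q.min(0),q.max(0))
E
```

```text
[[-0.9172, -0.3983, -0.0017, 0.512], [-0.3983, 0.9172, -0.0004, 0.2514], [0.0017, 0.0003, -1.0, 0.1641], [0.0, 0.0, 0.0, 1.0]]
blade tool frame 1426 [-28.9  -0.2] [36.  44.1] 84.18 z 0.0056 mean [-0.0318  0.0011  0.0122]
   axis deg -174.25 corners [[-53.0, -16.0], [-9.0, -20.0], [-5.0, 15.0], [-49.0, 20.0]]
[-0.03179496  0.00107151  0.01221503] [[-0.7281, -0.0334, 0.6847], [0.0277, -0.9994, -0.0193], [0.6849, 0.0049, 0.7286]] [0.53883534 0.34710198 0.08680839]
[-0.05061588 -0.01692362 -0.01821552] [-0.00527529  0.01893448  0.02651093]
```

View pics/w2.png

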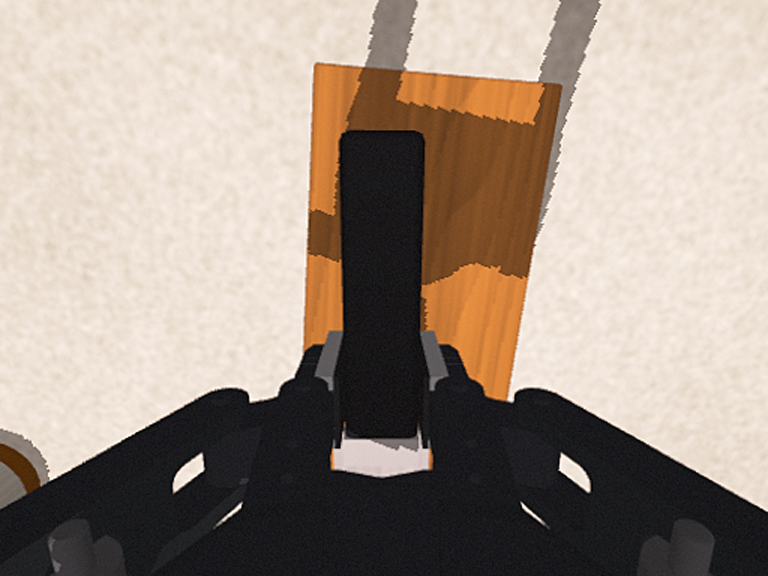

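The knife is held: the handle fills (340-425, 130-437), with the blade root visible below it. I'll check its pitch from the handle's top plane.

Run:
```python
import numpy as np,cv2
d=np.load("w2.npz");P=d["P"]
m=np.zeros(P.shape[:2],bool); m[92:215,232:278]=1
m&=(abs(P[...,2]-.008)<.03)
q=P[m]; A=np.c_[q[:,0],q[:,1],np.ones(len(q))]; k,*_=np.linalg.lstsq(A,q[:,2],rcond=None); print("plane z=",k, "pitch deg",np.degrees(np.arctan(k[0])), q.min(0),q.max(0),q.mean(0))
```

```text
plane z= [-0.0006009   0.00517597  0.00572723] pitch deg -0.03442891148319793 [ 0.01960229 -0.00871741  0.0035179 ] [0.07258887 0.01173404 0.00832545] [0.04729324 0.00150306 0.0057066 ]
```

```bash
cat > plan.py <<'E'
from h import *
L=np.array([.5283,-.0797]); n=np.array([-.0337,-.9994]); YAW=88.07
t=np.array([-.1347,0,.026])
def tip_go(x,z,pitch,side=0):
    "tip at tin x (m), height z, knife pitched tip-up by pitch deg"
    p=L+n*(x+.099)+side*np.array([-n[1],n[0]]); Rt=down(YAW,-pitch); tcp=np.array([*p,z])-Rt@t
    print("tcp",tcp.round(4)); go(tcp,Rt)
def tip_now():
    T=pose(); w=T[:3,:3]@t+T[:3,3]; d=w[:2]-L
    k=-T[:3,0]
    print("tip tin x",round((d@n-.099)*1000,1),"z",round(w[2]*1000,1),"pitch",np.degrees(np.arcsin(k[2])).round(2)," F",ctrl.get_obs()["wrist_force"].round(2))
E
python3 -c "
from plan import *
tip_go(-.1377,.15,12)"
```

```text
tcp [0.5342 0.0961 0.1474]
shift [ 0.041  -0.1514  0.016 ] turn [ 11.91  -7.78 114.94] rows 16.2
```

Request:
{"fn": "servo_tool", "kwargs": {"series": "1 0.005 -0.014 0.002 0 0 7;1 0.01 -0.028 0.004 0 0 14;1 0.014 -0.042 0.006 0 0 21;1 0.018 -0.056 0.008 0 0 28;1 0.022 -0.07 0.01 0 0 35;1 0.026 -0.084 0.01 0 0 42;1 0.03 -0.098 0.01 0 0 49;1 0.034 -0.112 0.01 0 0 56;1 0.038 -0.126 0.01 0 0 63;1 0.04 -0.14 0.01 0 0 70;1 0.041 -0.15 0.01 0 0 70;1 0.041 -0.15 0.01 0 0 70"}}

```text
time_s: 4.37
eef_pos: [0.5347, 0.0961, 0.1537]
eef_rot: [-0.001, 0.394, 0.919, -0.001]
wrist_force: [-0.3, -0.2, -0.7]
opening: 0.268
grasp_force: 59.2
```

```bash
python3 -c "
from plan import *
tip_go(-.1377,.15,12)"
```

```text
tcp [0.5342 0.0961 0.1474]
shift [ 0.0002 -0.0004  0.0062] turn [  4.62 -11.39  45.35] rows 6.6
```

Request:
{"fn": "servo_tool", "kwargs": {"series": "1 0 0 0.006 0.7 -1.6 6.5;1 0 0 0.006 1.4 -3.3 13;1 0 0 0.006 2 -4.9 19.5;1 0 0 0.006 2.7 -6.5 26;1 0 0 0.006 3.3 -8.1 32.5;1 0 0 0.006 4 -9.8 39;1 0 0 0.006 4.62 -11.4 45.35;1 0 0 0.006 4.62 -11.4 45.35;1 0 0 0.006 4.62 -11.4 45.35;1 0 0 0.006 4.62 -11.4 45.35"}}

```text
time_s: 5.2
eef_pos: [0.5346, 0.0981, 0.1486]
eef_rot: [0.073, 0.714, 0.693, -0.074]
wrist_force: [0.8, -1.1, -1.3]
opening: 0.266
grasp_force: 59.2
```

Run:
```python
from plan import *
tip_now(); tip_go(-.1377,.069,12)
c=ctrl.camera("scene"); np.savez("s1.npz",P=cloud(c),img=c["img"])
save("s1.png",c["img"][110:240,150:330],4)
```

```text
tip tin x -139.8 z 151.1 pitch 11.93  F [ 0.79 -1.1  -1.27]
tcp [0.5342 0.0961 0.0664]
shift [ 0.015  -0.0004  0.0809] turn [ 0.08 -0.07  0.19] rows 2.0
```

View pics/s1.png

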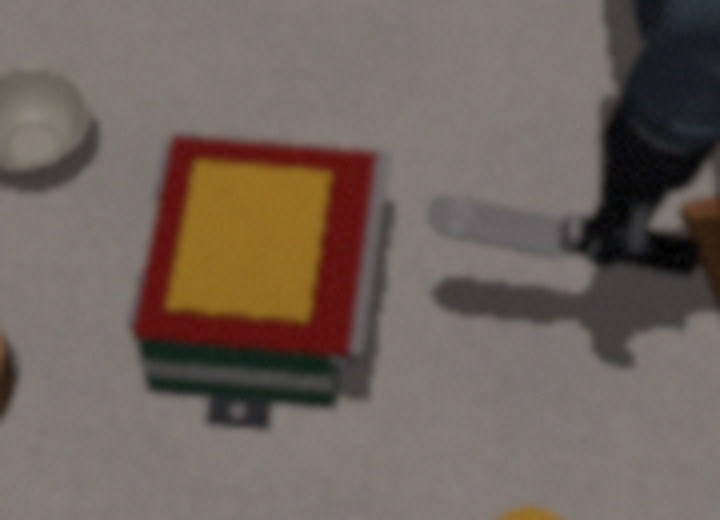

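The blade tip is at crop (432,215), level and aimed at the lip, which runs along (380,155)-(355,350). I'll cross-check tip and lip from the depth cloud.

Run:
```python
from seg import *
from plan import L,n
d=np.load("s1.npz");P=d["P"]
q=P[150:180,255:292].reshape(-1,3); q=q[(q[:,2]>.11)&(q[:,2]<.18)]
a=(q[:,:2]-L)@n-.099; s=(q[:,:2]-L)@np.array([-n[1],n[0]])
print("tip edge tin x",np.percentile(a*1000,[98,99.5,100]),"z near tip",np.median(q[a>a.max()-.01,2]),"fit",np.polyfit(a,q[:,2],1),"y near tip",s[a>a.max()-.01].mean())
m=(P[...,2]>.08)&(P[...,2]<.102)&(P[...,1]<-.05)&(P[...,1]>-.32)&(P[...,0]>.3)&(P[...,0]<.7)
rect(P,m,"lid")
```

```text
tip edge tin x [-146.21132748 -143.40039192 -142.80211858] z near tip 0.15003593382193436 fit [0.20066073 0.18105205] y near tip 0.00044672777174064996
lid 2999 [ 525.4 -167.1] [183.2 195.4] 88.01 z 0.0919 mean [ 0.5315 -0.1657  0.0919]
   axis deg 176.02 corners [[425.0, -255.0], [620.0, -262.0], [626.0, -79.0], [431.0, -72.0]]
```

Request:
{"fn": "servo_tool", "kwargs": {"series": "1 0.0085 0 0.04 0 0 0;1 0.0148 0 0.07 0 0 0;1 0.0148 0 0.08 0 0 0;1 0.0148 0 0.08 0 0 0;1 0.0148 0 0.08 0 0 0;1 0.0148 0 0.08 0 0 0"}}

```text
time_s: 5.75
eef_pos: [0.5367, 0.0955, 0.0698]
eef_rot: [0.074, 0.716, 0.691, -0.073]
wrist_force: [1.0, 0.1, -0.3]
opening: 0.268
grasp_force: 59.2
```

```bash
python3 -c "
from plan import *
tip_now(); tip_go(-.105,.0765,12);tip_go(-.080,.082,12)"
```

```text
tip tin x -137.2 z 72.2 pitch 11.96  F [ 1.02  0.14 -0.33]
tcp [0.5331 0.0634 0.0739]
shift [-0.0324 -0.0024  0.0026] turn [ 0.29 -0.04 -0.13] rows 0.8
tcp [0.5323 0.0384 0.0794]
shift [-0.058  -0.0023  0.0024] turn [ 0.29 -0.04 -0.13] rows 1.4
```

Slow insertion, settling short of the mouth first.

Request:
{"fn": "servo_tool", "kwargs": {"series": "1 -0.01 -0.0023 0.0025 0.3 0 0;1 -0.02 -0.0023 0.0025 0.3 0 0;1 -0.03 -0.0023 0.0025 0.3 0 0;1 -0.036 -0.0023 0.0025 0.3 0 0;1 -0.04 -0.0023 0.0025 0.3 0 0;1 -0.044 -0.0023 0.0025 0.3 0 0;1 -0.046 -0.0023 0.0025 0.3 0 0;1 -0.046 -0.0023 0.0025 0.3 0 0"}}

```text
time_s: 6.42
eef_pos: [0.5313, 0.0497, 0.0751]
eef_rot: [0.072, 0.716, 0.69, -0.076]
wrist_force: [-0.6, -0.3, -1.7]
opening: 0.265
grasp_force: 59.2
```

```bash
python3 -c "
from plan import *
tip_now(); tip_go(-.080,.082,12)"
```

```text
tip tin x -91.3 z 77.6 pitch 11.98  F [-0.63 -0.31 -1.73]
tcp [0.5323 0.0384 0.0794]
shift [-0.012   0.0014 -0.0019] turn [-0.17 -0.02 -0.16] rows 0.3
```

Request:
{"fn": "servo_tool", "kwargs": {"series": "1 -0.003 0 -0.001 0 0 0;1 -0.006 0.001 -0.0015 0 0 0;1 -0.009 0.001 -0.002 0 0 0;1 -0.012 0.0014 -0.002 0 0 0;1 -0.012 0.0014 -0.002 0 0 0;1 -0.012 0.0014 -0.002 0 0 0"}}

```text
time_s: 6.92
eef_pos: [0.5322, 0.0386, 0.0794]
eef_rot: [0.072, 0.716, 0.69, -0.076]
wrist_force: [0.0, 0.9, -1.3]
opening: 0.267
grasp_force: 59.2
```

```bash
python3 -c "
from plan import *
tip_now(); tip_go(-.080,.082,12)"
```

```text
tip tin x -80.2 z 81.9 pitch 11.98  F [ 0.04  0.93 -1.26]
tcp [0.5323 0.0384 0.0794]
shift [-0.0002  0.      0.    ] turn [-0.18 -0.02 -0.15] rows 0.0
```

```bash
cat >> plan.py <<'E'
def arc(a0,a1,n,pitch,d=.158,dp=0):
    "tool shifts for the tip to follow lid angle a0->a1; knife pitch grows by dp overall"
    T0=down(YAW,-pitch)
    pt=lambda a:np.array([*(L+n_*(.177-d*np.cos(a))),.085+d*np.sin(a)])
    for i in range(1,n+1):
        a=a0+(a1-a0)*i/n; Rt=down(YAW,-(pitch+dp*i/n))
        s=T0.T@((pt(a)-Rt@t)-(pt(a0)-T0@t)); print(round(a,2),s.round(4),round(-dp*i/n,2))
n_=n
E
python3 -c "
from plan import *
arc(0,.36,12,12)"
```

```text
0.03 [-0.0011 -0.     -0.0046] 0.0
0.06 [-0.0022 -0.     -0.0092] 0.0
0.09 [-0.0036 -0.     -0.0138] 0.0
0.12 [-0.005  -0.     -0.0183] 0.0
0.15 [-0.0066 -0.     -0.0227] 0.0
0.18 [-0.0084 -0.     -0.0271] 0.0
0.21 [-0.0102 -0.     -0.0315] 0.0
0.24 [-0.0122 -0.     -0.0358] 0.0
0.27 [-0.0144 -0.     -0.04  ] 0.0
0.3 [-0.0166 -0.     -0.0442] 0.0
0.33 [-0.019  -0.     -0.0483] 0.0
0.36 [-0.0215 -0.     -0.0523] 0.0
```

First half, to check force and slip.

Request:
{"fn": "servo_tool", "kwargs": {"series": "1 -0.0011 0 -0.0046 0 0 0;1 -0.0022 0 -0.0092 0 0 0;1 -0.0036 0 -0.0138 0 0 0;1 -0.005 0 -0.0183 0 0 0;1 -0.005 0 -0.0183 0 0 0;1 -0.005 0 -0.0183 0 0 0"}}

```text
time_s: 7.42
eef_pos: [0.5324, 0.0378, 0.0988]
eef_rot: [0.072, 0.716, 0.69, -0.076]
wrist_force: [-1.0, 1.2, -1.4]
opening: 0.266
grasp_force: 59.1
```

```bash
cat > lid.py <<'E'
from plan import *
def lid(name="scene",pic=None):
    c=ctrl.camera(name); P=cloud(c); im=cv2.cvtColor(c["img"],cv2.COLOR_RGB2HSV); h,s,v=[im[...,i] for i in range(3)]
    q=P[(h>18)&(h<32)&(s>150)&(P[...,1]<-.06)&(P[...,1]>-.45)&(P[...,0]>.4)&(P[...,0]<.65)&(P[...,2]>.07)&(P[...,2]<.4)]
    a=(q[:,:2]-L)@n-.099; A=np.c_[a,q[:,2]]; A=A-np.median(A,0); w,V=np.linalg.eigh(np.cov(A[(abs(A)<.1).all(1)].T)); x=V[:,1]
    print("lid pts",len(q),"mean in/z",a.mean().round(3),q[:,2].mean().round(3),"angle",np.arctan2(q[:,2].mean()-.085,.078-a.mean()).round(3),"slope",np.arctan(-x[1]/x[0]).round(3))
    if pic: save(pic,c["img"][80:260,130:370],3)
E
python3 -c "
from lid import *
tip_now(); lid()"
```

```text
tip tin x -79.4 z 101.4 pitch 11.98  F [-1.02  1.15 -1.38]
lid pts 1167 mean in/z -0.001 0.102 angle 0.209 slope 0.111
```

The lid is up 0.11 rad, as planned. Continuing.

Request:
{"fn": "servo_tool", "kwargs": {"series": "1 -0.0016 0 -0.0044 0 0 0;1 -0.0034 0 -0.0088 0 0 0;1 -0.0052 0 -0.0132 0 0 0;1 -0.0072 0 -0.0175 0 0 0;1 -0.0094 0 -0.0217 0 0 0;1 -0.0116 0 -0.0259 0 0 0;1 -0.014 0 -0.03 0 0 0;1 -0.0165 0 -0.034 0 0 0;1 -0.018 0 -0.036 0 0 0;1 -0.018 0 -0.036 0 0 0"}}

```text
time_s: 8.3
eef_pos: [0.5323, 0.0272, 0.1381]
eef_rot: [0.072, 0.716, 0.69, -0.076]
wrist_force: [1.0, 1.1, -3.0]
opening: 0.262
grasp_force: 59.1
```

```bash
python3 -c "
from lid import *
tip_now(); lid(pic='s2.png'); T,p=0,0
arc(.38,1.1,12,12)"
```

```text
tip tin x -68.8 z 140.7 pitch 12.0  F [ 1.    1.1  -3.03]
lid pts 1067 mean in/z 0.005 0.121 angle 0.457 slope 0.368
0.44 [-0.0055 -0.     -0.0077] 0.0
0.5 [-0.0115 -0.     -0.0151] 0.0
0.56 [-0.0178 -0.     -0.0221] 0.0
0.62 [-0.0246 -0.     -0.0287] 0.0
0.68 [-0.0318 -0.     -0.0349] 0.0
0.74 [-0.0394 -0.     -0.0406] 0.0
0.8 [-0.0472 -0.     -0.0459] 0.0
0.86 [-0.0554 -0.     -0.0507] 0.0
0.92 [-0.0638 -0.     -0.055 ] 0.0
0.98 [-0.0725 -0.     -0.0588] 0.0
1.04 [-0.0814 -0.     -0.0621] 0.0
1.1 [-0.0905 -0.     -0.0648] 0.0
```

View pics/s2.png

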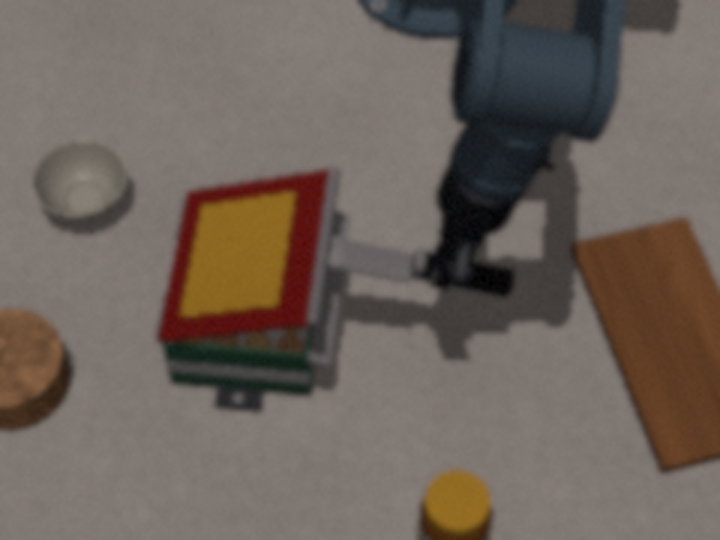

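The lid stands at 0.37 rad, resting on the blade, and the fingers are well clear (gripper at (450,260), lip at (335,180)). Continuing along the arc.

Request:
{"fn": "servo_tool", "kwargs": {"series": "1 -0.0055 0 -0.0077 0 0 0;1 -0.0115 0 -0.0151 0 0 0;1 -0.0178 0 -0.0221 0 0 0;1 -0.0246 0 -0.0287 0 0 0;1 -0.0318 0 -0.0349 0 0 0;1 -0.0394 0 -0.0406 0 0 0;1 -0.0472 0 -0.0459 0 0 0;1 -0.0554 0 -0.0507 0 0 0;1 -0.0638 0 -0.055 0 0 0;1 -0.0725 0 -0.0588 0 0 0;1 -0.0814 0 -0.0621 0 0 0;1 -0.0905 0 -0.0648 0 0 0"}}

```text
time_s: 9.35
eef_pos: [0.5294, -0.0483, 0.2201]
eef_rot: [0.072, 0.716, 0.69, -0.076]
wrist_force: [-0.9, 2.4, -0.9]
opening: 0.263
grasp_force: 59.3
```

```bash
python3 -c "
from lid import *
lid(); tip_now()
arc(1.08,1.74,11,12)"
```

```text
lid pts 290 mean in/z 0.044 0.165 angle 1.166 slope 1.101
tip tin x 8.2 z 223.9 pitch 12.07  F [ 0.33 -0.86 -1.71]
1.14 [-0.0092 -0.     -0.0024] 0.0
1.2 [-0.0185 -0.     -0.0042] 0.0
1.26 [-0.0279 -0.     -0.0054] 0.0
1.32 [-0.0373 -0.     -0.0061] 0.0
1.38 [-0.0468 -0.     -0.0062] 0.0
1.44 [-0.0563 -0.     -0.0057] 0.0
1.5 [-0.0657 -0.     -0.0047] 0.0
1.56 [-0.075  -0.     -0.0031] 0.0
1.62 [-0.0843 -0.     -0.001 ] 0.0
1.68 [-0.0934 -0.      0.0017] 0.0
1.74 [-0.1023 -0.      0.005 ] 0.0
```

Request:
{"fn": "servo_tool", "kwargs": {"series": "1 -0.0092 0 -0.0024 0 0 0;1 -0.0185 0 -0.0042 0 0 0;1 -0.0279 0 -0.0054 0 0 0;1 -0.0373 0 -0.0061 0 0 0;1 -0.0468 0 -0.0062 0 0 0;1 -0.0563 0 -0.0057 0 0 0;1 -0.0657 0 -0.0047 0 0 0;1 -0.075 0 -0.0031 0 0 0;1 -0.0843 0 -0.001 0 0 0;1 -0.0934 0 0.0017 0 0 0;1 -0.1 0 0.004 0 0 0;1 -0.1 0 0.004 0 0 0"}}

```text
time_s: 10.4
eef_pos: [0.5257, -0.1478, 0.2362]
eef_rot: [0.072, 0.716, 0.69, -0.076]
wrist_force: [-0.1, -0.0, -2.0]
opening: 0.266
grasp_force: 59.3
```

```bash
python3 -c "
from lid import *
tip_now(); lid('top',pic=None)
c=ctrl.camera('scene'); save('s3.png',c['img'][80:260,130:370],3)"
```

```text
tip tin x 106.3 z 238.8 pitch 12.03  F [-0.07 -0.01 -1.96]
lid pts 0 mean in/z nan nan angle nan slope nan
  return _methods._mean(a, axis=axis, dtype=dtype,
  ret = um.true_divide(
  avg = a.mean(axis, **keepdims_kw)
lid.py:5: RuntimeWarning: Degrees of freedom <= 0 for slice
  a=(q[:,:2]-L)@n-.099; A=np.c_[a,q[:,2]]; A=A-np.median(A,0); w,V=np.linalg.eigh(np.cov(A[(abs(A)<.1).all(1)].T)); x=V[:,1]
  c *= np.true_divide(1, fact)
  c *= np.true_divide(1, fact)
lid.py:6: RuntimeWarning: Mean of empty slice.
  print("lid pts",len(q),"mean in/z",a.mean().round(3),q[:,2].mean().round(3),"angle",np.arctan2(q[:,2].mean()-.085,.078-a.mean()).round(3),"slope",np.arctan(-x[1]/x[0]).round(3))
  ret = ret.dtype.type(ret / rcount)
```

View pics/s3.png

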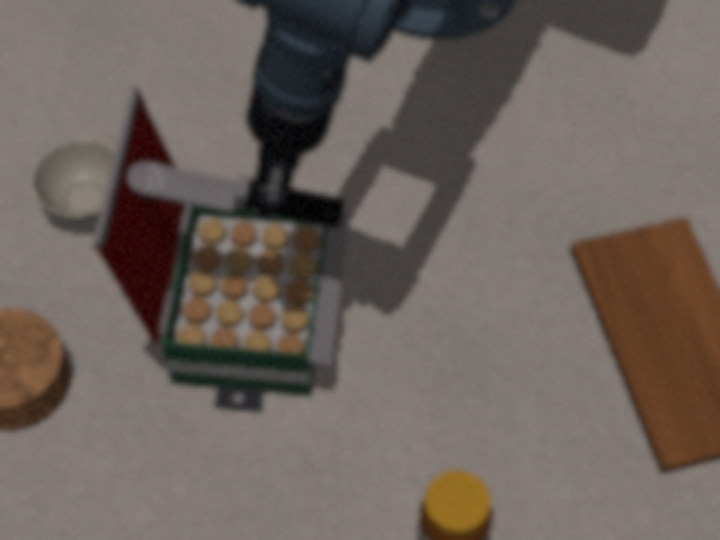

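The lid stands past upright (inside visible, lip at (100,245)-(137,90)), about 1.75 rad by tip position. Backing the knife out horizontally.

Request:
{"fn": "servo_tool", "kwargs": {"series": "1 0.02 0 -0.0042 0 0 0;1 0.05 0 -0.0106 0 0 0;1 0.08 0 -0.017 0 0 0;1 0.11 0 -0.0234 0 0 0;1 0.14 0 -0.0298 0 0 0;1 0.17 0 -0.0361 0 0 0;1 0.2 0 -0.0425 0 0 0;1 0.22 0 -0.0468 0 0 0;1 0.22 0 -0.0468 0 0 0;1 0.22 0 -0.0468 0 0 0;1 0.22 0 -0.0468 0 0 0"}}

```text
time_s: 11.42
eef_pos: [0.5341, 0.0786, 0.2365]
eef_rot: [0.072, 0.716, 0.691, -0.076]
wrist_force: [-0.3, 0.4, -1.3]
opening: 0.262
grasp_force: 59.3
```

```bash
python3 -c "
from lid import *
print(pose()[:3,3])
go([.5132,.2518,.15],down(203.5))
c=ctrl.camera('scene');P=cloud(c);im=cv2.cvtColor(c['img'],cv2.COLOR_RGB2HSV)
m=((im[...,0]<8)|(im[...,0]>172))&(im[...,1]>120)&(P[...,1]<-.2)&(P[...,1]>-.4)&(P[...,2]>.1)&(P[...,2]<.3)
q=P[m];a=(q[:,:2]-L)@n-.099
k=np.polyfit(q[:,2],a,1);print(len(q),k,'lid angle',np.pi/2+np.arctan(k[0]))
"
```

```text
[0.53405105 0.07864894 0.23645568]
shift [ 0.1865 -0.0268  0.0488] turn [ -12.19    7.49 -115.04] rows 16.2
1097 [0.20033778 0.05824955] lid angle 1.768516656920564
```

Request:
{"fn": "servo_tool", "kwargs": {"series": "1 0.017 -0.0024 0 -0.7 0.4 -6.8;1 0.034 -0.005 0 -1.4 0.9 -13.6;1 0.051 -0.0073 0 -2.2 1.3 -20.4;1 0.068 -0.01 0 -2.9 1.8 -27.2;1 0.085 -0.012 0 -3.6 2.2 -34;1 0.102 -0.0147 0 -4.3 2.7 -40.8;1 0.119 -0.017 0 -5 3.1 -47.6;1 0.136 -0.0195 0 -5.8 3.5 -54.4;1 0.153 -0.022 0 -6.5 4 -61.2;1 0.17 -0.0245 0 -7.2 4.4 -68;1 0.17 -0.0245 0 -7.2 4.4 -68;1 0.17 -0.0245 0 -7.2 4.4 -68"}}

```text
time_s: 12.47
eef_pos: [0.5157, 0.245, 0.2011]
eef_rot: [0.034, 0.206, 0.977, -0.037]
wrist_force: [-0.2, -0.0, 0.1]
opening: 0.271
grasp_force: 59.3
```

```bash
python3 -c "
from lid import *
print(pose()[:3,3])
go([.5132,.2518,.12],down(203.5))"
```

```text
[0.51569233 0.24499312 0.20105758]
shift [0.0116 0.0099 0.0799] turn [ -5.03   3.05 -47.24] rows 6.6
```

Request:
{"fn": "servo_tool", "kwargs": {"series": "1 0.0017 0.0014 0.011 -0.7 0.4 -6.7;1 0.0033 0.0028 0.022 -1.4 0.9 -13.5;1 0.005 0.0042 0.033 -2.2 1.3 -20.2;1 0.0066 0.0057 0.044 -2.9 1.7 -27;1 0.0083 0.007 0.055 -3.6 2.2 -33.7;1 0.01 0.0085 0.066 -4.3 2.6 -40.5;1 0.0116 0.0099 0.08 -5 3.05 -47.2;1 0.0116 0.0099 0.08 -5 3.05 -47.2;1 0.0116 0.0099 0.08 -5 3.05 -47.2;1 0.0116 0.0099 0.08 -5 3.05 -47.2"}}

```text
time_s: 13.3
eef_pos: [0.5138, 0.252, 0.1209]
eef_rot: [0.001, -0.202, 0.979, -0.0]
wrist_force: [-0.6, -0.1, -1.3]
opening: 0.271
grasp_force: 59.3
```

Run:
```python
from look import *
from lid import tip_now
T,P,img=wrist("w3"); print(T.round(4).tolist()); tip_now()
m=np.zeros(P.shape[:2],bool); m[92:215,232:278]=1
m&=(abs(P[...,2]-.008)<.02)
q=P[m]; A=np.c_[q[:,0],q[:,1],np.ones(len(q))]; k,*_=np.linalg.lstsq(A,q[:,2],rcond=None); print("plane",k,q.mean(0))
go([.5132,.2518,.0462],down(203.5))
```

```text
[[-0.9185, -0.3955, 0.0014, 0.5138], [-0.3955, 0.9185, -0.0001, 0.252], [-0.0012, -0.0006, -1.0, 0.1209], [0.0, 0.0, 0.0, 1.0]]
tip tin x -487.9 z 95.5 pitch 0.11  F [ 0.36  0.21 -2.44]
plane [0.00021791 0.00317139 0.00569036] [0.04729393 0.00149689 0.00570541]
shift [ 0.0011 -0.0002  0.075 ] turn [-0.03  0.11 -0.13] rows 1.8
```

The knife hasn't slipped in the grip, so I lower it to its original height, release and rise.

Request:
{"fn": "servo_tool", "kwargs": {"series": "1 0.001 0 0.03 0 0.1 0;1 0.001 0 0.055 0 0.1 0;1 0.001 0 0.065 0 0.1 0;1 0.001 0 0.071 0 0.1 0;1 0.001 0 0.075 0 0.1 0;1 0.001 0 0.075 0 0.1 0;1 0.001 0 0.075 0 0.1 0;1 0.001 0 0.075 0 0.1 0"}}

```text
time_s: 14.02
eef_pos: [0.5132, 0.2527, 0.0464]
eef_rot: [0.0, -0.204, 0.979, -0.0]
wrist_force: [-0.3, -0.2, -0.7]
opening: 0.265
grasp_force: 59.3
```

Request:
{"fn": "servo_tool", "kwargs": {"series": "0.3 0 0 0 0 0 0;0 0 0 0 0 0 0;-0.5 0 0 0 0 0 0;-1 0 0 0 0 0 0;-1 0 0 0 0 0 0;-1 0 0 0 0 0 0;-1 0 0 -0.03 0 0 0;-1 0 0 -0.06 0 0 0;-1 0 0 -0.1 0 0 0;-1 0 0 -0.14 0 0 0;-1 0 0 -0.14 0 0 0;-1 0 0 -0.14 0 0 0"}}

```text
time_s: 15.02
eef_pos: [0.5144, 0.253, 0.1885]
eef_rot: [0.003, -0.205, 0.979, 0.0]
wrist_force: [-0.1, 0.6, -1.0]
opening: 0.998
grasp_force: 0.0
```

Run:
```python
from lid import *
from seg import rect
o=ctrl.get_obs(); print(o["eef_pos"],o["opening"])
T=pose(); c=ctrl.camera("wrist"); P=cloud(c,T@np.array(c["T_tool_cam"])); save("w4.png",c["img"],1)
im=cv2.cvtColor(c["img"],cv2.COLOR_RGB2HSV); X,Y,Z=[P[...,i] for i in range(3)]
q=rect(P,(Z>.03)&(Z<.06)&(im[...,2]<70),"handle")
A=np.c_[q[:,:2],np.ones(len(q))]; print("tilt",np.linalg.lstsq(A,q[:,2],rcond=None)[0])
rect(P,(im[...,1]<90)&(Z>.015)&(Z<.06),"knife")
c=ctrl.camera('scene');P=cloud(c);im=cv2.cvtColor(c['img'],cv2.COLOR_RGB2HSV)
m=((im[...,0]<8)|(im[...,0]>172))&(im[...,1]>120)&(P[...,1]<-.2)&(P[...,1]>-.4)&(P[...,2]>.1)&(P[...,2]<.3)
q=P[m];a=(q[:,:2]-L)@n-.099;k=np.polyfit(q[:,2],a,1);print('lid angle',np.pi/2+np.arctan(k[0]))
save("s4.png",c["img"])
```

```text
[0.514374   0.25296412 0.1884773 ] 0.9982531086910341
handle 2603 [487.7 242.5] [94.4 23.9] 23.36 z 0.0398 mean [0.485  0.2416 0.0397]
   axis deg -156.04 corners [[440.0, 235.0], [449.0, 213.0], [536.0, 250.0], [526.0, 272.0]]
tilt [ 0.00496111 -0.00444238  0.03838378]
knife 4974 [540.7 266.1] [210.5  36.7] 23.19 z 0.0218 mean [0.5443 0.2673 0.0294]
   axis deg -156.52 corners [[437.0, 242.0], [451.0, 208.0], [645.0, 291.0], [630.0, 324.0]]
lid angle 1.7696604435260646
```

View pics/s4.png

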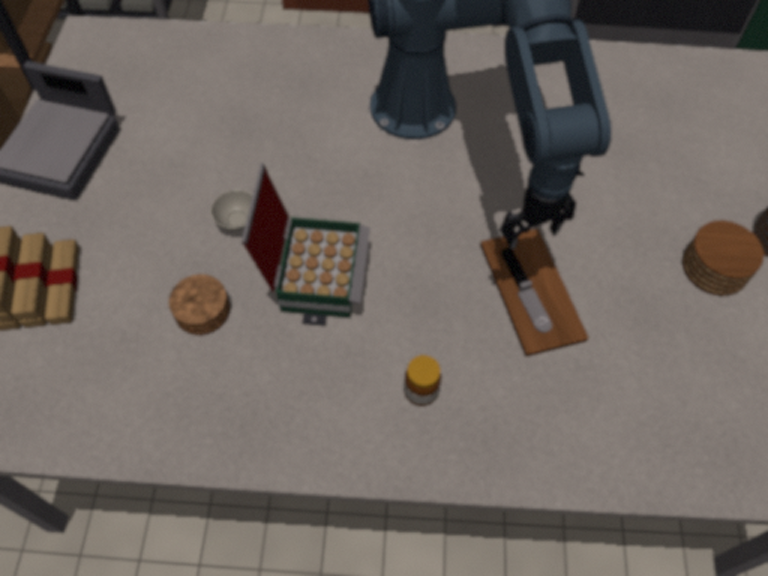

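The lid stands open at 1.77 rad. The knife lies flat on the board with its origin about (-31, -22) mm from the centre, the gripper is clear, and the bystanders look unmoved.

```bash
python3 -c "
from bench import ctrl
print(ctrl.hand_in())"
```

```text
the job is handed in; nothing more can be done
None
```

The job is handed in, verdict not shown: the knife levered the lid up and swung it open to about 1.77 rad, where it stayed, and the knife lies flat on its board with the bowl, jar and wafers untouched.

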